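Load a supply board and slide the test carriage home

ROBOT

A 7-joint arm with a two-finger parallel gripper is mounted at the origin on the work surface. World frame = base frame: x ahead of the robot, y to its left, z up, the work surface at z = 0. Lengths are in m, angles in rad, forces in N, time in s.
With the tool pointing down it reaches from about 0.35 to 0.9 m from the base axis. Payload 19.9 kg.
Tool frame: the origin (TCP) lies between the finger pads; the fingertips stand 19 mm ahead of it and the grasp point (between the pads) is the TCP; z points along the fingers, y is the direction in which the jaws open and shut (so a half turn about z gives the same grasp; the last joint's range is limited). The gripper opens to 94 mm and grips with 3 to 60 N. Pads are 16 mm wide; open, the fingers measure 119 mm over their backs; the gripper's body (75 mm by 177 mm) begins 78 mm behind the grasp point.
Start: joints at [-1.286, 0.417, -0.01, 1.614, 0.005, 1.111, -0.053], TCP at [0.201, 0.592, 0.224] pointing down, gripper open.
Joint ranges: [-2.81, 2.81], [-0.39, 2.02], [-1.27, 1.25], [0.06, 2.57], [-1.19, 4.33], [0.19, 2], [-2.82, 2.82]. Speed limits (rad/s): [1.89, 1.89, 2.39, 2.39, 3.01, 3.01, 3.01].

INTERFACE

Orientations are given as a 3x3 rotation matrix whose columns are the frame's x, y, z axes.
In Python, from rig import robot gives the robot as it stands. Calls block until the motion is done:
- robot.move_ptp(position, orientation): joint-space move of the TCP to a pose.
- robot.move_linear(position, velocity=0.15, frame=None, threshold=None): straight line of the TCP; frame=None keeps the orientation; velocity is the mean speed in m/s. With threshold (N) it stops when the force on the tool has changed by that much, and returns True; else False.
- robot.goto_joints(angles): joint-space move.
- robot.gripper_to(opening): finger opening in m; the grip force is fixed at half the most; returns when the fingers have stopped.
- robot.pause(seconds).
- robot.ik(position, orientation): joint angles nearest the present ones, or None.
- robot.get_state(): the state.
- robot.grab_frame(name): name is "side" or "top" or "wrist"; returns the picture (420x560x3 uint8, red, green, blue); there is no depth.
- robot.camera_info(name): a dict with "fx", "fy", "cx", "cy" (pixels), "dist" ([k1, k2, p1, p2, k3] as OpenCV has them; the pictures are not rectified), "rvec" (rotation vector, rad) and "tvec" (3), from world to camera coordinates, as OpenCV has them. Camera axes: x right, y down, z forward; pixel columns grow to the right and rows downward; lengths in m; the calibration is good to about 2 mm. A picture is of the moment at which its call begins: read the wrist's pose just before it. camera_info takes no time and is no camera call; for the wrist camera it gives the pose at the moment of the call.
A pose or a line that the arm cannot do raises robot.PlanningError and nothing moves.
- robot.sign_off(): hands the job in, once; it reports no verdict.
The state is a dict: "time": time; "qpos": joint angles; "joint_vel": joint speeds; "effort": joint torques, N m; "ee_pos": TCP position; "tool_rot": TCP orientation; "force": force on the tool from outside, world axes, zero at the start; "moment": the same for the moment, N m; "opening": finger opening in m.
Only numpy, scipy, OpenCV 4.12 (cv2) and the standard library are available. Lean on these libraries where they do the work, as an engineer would, in place of code of your own. Each camera call takes 0.05 s, during which the arm holds its last target.

TASK

Get the brown power-supply board into the tester: set it down (do not drop it) in the nest of the drawn-out carriage, flat between the four corner guides, with its green terminal block next to the carriage's green contact block. Then let go of it and push the carriage, at the orange pad on its outer end and never by the board, smoothly in under the clear hood until the spring detent has snapped it fully home; do not slam it. Leave the other board and everything else on the bench as they are.

Things in the scene. Friction and masses are not known exactly. Their poses are not given: they have to be found in the camera images.
- board: The brown power-supply board to test, loose, on four white feet. PCB 96 mm (own x) by 60 mm (own y), 2 mm thick, underside 10 mm above the origin. Origin: middle of the outline, at the underside of the feet; z up. 0.11 to 0.22 kg. Two dark blue capacitors (18 mm wide, tops at 34 mm) stand centred 34 mm to -x, the green terminal block at the +x end. At the start +x points roughly to world +y.
- heatsink (a point): Middle of the top of the black finned heatsink in the middle of the brown board, 42 mm above the board's origin. The heatsink is 36 mm along the board's x, 26 mm along its y and 30 mm high, from the PCB's top up. Handle the board by it, fingers on its two long sides (closing along the board's y): nothing stands beside it there. Same axes as the board.
- terminal (a point): Middle of the top of the board's green terminal block (10 x 30 mm, 12 mm high), 42 mm along the board's +x from its origin and 24 mm above it.
- nest (a point): Middle of the nest floor on the black carriage, 40 mm above the work surface: the board's origin belongs here. Moves with the carriage. +y: the way the carriage slides in; +x: to the green contact block; z up. Four grey L-shaped corner guides leave 1.5 mm all round the PCB (96 mm along x, 60 along y); they are 21 mm high and splay outward by 35 degrees from 13 mm up, as a lead-in.
- contact_block (a point): Middle of the top of the green contact block with brass pins on the carriage, 56.5 mm from the nest's middle to its +x, 9 x 30 mm, 24 mm high. The board's green terminal block must lie at this end.
- carriage (a joint): Slide of the carriage, metres: 0 = fully home on its hard stop, growing as it is drawn out; 0.155 = fully out; starts at 0.12 to 0.15. Runs freely (1 to 3 N) until 13 mm before home, where its steel ridge meets the spring roller; pushing over takes about 7 N slowly, 10 N faster. Let go more than 6 mm from home it stays there or springs back; past that the roller snaps it home and holds it with about 5 N.
- push_pad (a point): Middle of the outer face of the orange pad on the carriage's upright end plate, the place to push: 84 mm wide (x), 32 mm high, its middle 61 mm above the work surface, 114 mm from the nest's middle to -y. Same axes as the nest: push along +y. The plate's top is 40 mm above the nest floor. At home the pad is still 69 mm outside the hood. The space before it is free down to the base plate.
- roller (a point): Top of the brass spring roller of the detent (12 mm wide) on the +x side of the tester's base, just before the hood. The carriage's steel ridge passes it and comes to rest beyond it when the carriage is home.
- tester: The tester, fixed on the bench, placed anew each run. Base plate 220 mm (x) by 420 mm (y), its top 22 mm above the work surface; same axes as the nest. Its origin lies under it, 84 mm to -y of the nest's home position. The clear hood spans y = 39 to 129 mm, top 105 mm above the work surface; behind it a cream control box, 157 mm high. The drawn-out nest is open from above, 75 mm or more before the hood.
- relay_board: Bystander: a green board (80 x 55 mm, tallest part 28 mm above its feet) with two blue relays, on the mat near the brown board; either may be the nearer one. Leave it.
- screwdriver: Bystander: screwdriver, 190 mm, lying along the mat's edge nearest the robot. Leave it.
- solder_spool: Bystander: grey solder spool, 54 mm diameter, 44 mm high. Leave it.
- flux_jar: Bystander: amber jar with a white cap, 38 mm diameter, 50 mm high. Leave it.
- multimeter: Bystander: dark multimeter, 150 x 78 x 45 mm, on the left. Leave it.
- tip_cleaner: Bystander: black pot with brass wool, 72 mm diameter, 62 mm high, on the left. Leave it.
- parts_tray: Bystander: light grey divided tray, 120 x 90 x 28 mm, on the left. Leave it.

How it is judged:
On the way:
1. the board is seated in the nest, terminal block at the contact block, let go, with the carriage still drawn out (distance between board and nest below 0.004 m and angle between board's own z axis and vertical below 0.05 rad and horizontal distance between terminal and contact_block below 0.022 m and contact force between the fingers and board below 0.1 N and value of joint carriage above 0.08 m), for 0.2 s.
At the end, for the whole second after the job is handed in: The carriage is home (within 2 mm of its stop) and held there by the detent, and the board lies at rest in the nest (origin within 4 mm of the nest's centre, tilted less than 0.05 rad) with its terminal block next to the contact block (block centres less than 22 mm apart in plan) (value of joint carriage below 0.002 m and distance between board and nest below 0.004 m and angle between board's own z axis and vertical below 0.05 rad and horizontal distance between terminal and contact_block below 0.022 m and linear speed of board below 0.02 m/s); the robot touches nothing.
It fails at once if the board is dropped (falls free faster than 0.55 m/s, that is from more than about 15 mm) (linear speed of board above 0.55 m/s and contact force between the fingers and board below 0.05 N).
It fails at once if the carriage is slammed home (faster than 0.4 m/s over its last 30 mm) (value of joint carriage below 0.03 m and velocity of joint carriage below -0.4 m/s).
It fails at once if the robot pushes on the board while the carriage goes in (more than 1 N with the carriage less than 80 mm from home) (value of joint carriage below 0.08 m and contact force between any of the fingers, the arm and board above 1 N).
It fails at once if a bystander is moved more than 30 mm (distance of any of relay_board, screwdriver, solder_spool, flux_jar, multimeter, tip_cleaner, parts_tray from where it was at the start of the episode above 0.03 m).
It also fails if it takes over 58 s, if anything falls off the work surface, if the arm or the gripper's body presses on something with over 40 N, if the wrist force passes 120 N, or if a joint passes its speed limit or range.

## Working session

There is one attempt and no reset: what is moved stays moved. The work goes in short steps, each a Python script; the robot and the scene stay as the last script left them, time stands still between calls to the robot, and variables do not carry over. Pictures are saved under pics/ and viewed, and the job is handed in when it is done.

```bash
ls; mkdir -p pics; python3 - <<'E'
from rig import robot
import cv2
for n in ("side","top","wrist"):
    im=robot.grab_frame(n); cv2.imwrite(f"pics/{n}0.png",im[:,:,::-1])
    c=robot.camera_info(n); print(n,c)
s=robot.get_state();print(s)
E
```

```text
pics
side {'fx': 454.399116113717, 'fy': 454.399116113717, 'cx': 273.6439759970697, 'cy': 206.24472265989223, 'dist': array([-0.01905601,  0.        ,  0.        ,  0.        ,  0.        ]), 'rvec': array([ 2.03458835, -0.71785427,  0.40876009]), 'tvec': array([-0.40662892,  0.22289507,  1.02793219])}
top {'fx': 533.7432401936462, 'fy': 533.7432401936462, 'cx': 279.18752945408454, 'cy': 214.24067284235358, 'dist': array([-0.16909806,  0.        ,  0.        ,  0.        ,  0.        ]), 'rvec': array([ 2.13597531, -2.11186903,  0.2034405 ]), 'tvec': array([0.00287105, 0.51171346, 1.49237202])}
wrist {'fx': 319.8472080686419, 'fy': 319.8472080686419, 'cx': 277.4539969765428, 'cy': 209.07297237685404, 'dist': array([0.02096385, 0.        , 0.        , 0.        , 0.        ]), 'rvec': array([-2.37227285, -1.70284415, -0.22391216]), 'tvec': array([-0.62505391, -0.02773701,  0.39052366])}
{'time': 0.15, 'qpos': array([-1.28551811,  0.41782139, -0.01026915,  1.61400597,  0.00468111,
        1.11067312, -0.05295385]), 'joint_vel': array([ 0.00024775, -0.00086165,  0.00095464, -0.00178353,  0.00020054,
       -0.00044448,  0.00113083]), 'effort': array([ 5.00421635e-06, -8.51529479e+01,  6.38250243e-01, -4.26137710e+01,
       -4.89205203e-02,  1.70040107e-02,  6.85156124e-05]), 'ee_pos': array([0.20056056, 0.59168183, 0.22399137]), 'tool_rot': array([[-9.47086039e-01,  3.20979731e-01, -2.14406162e-04],
       [ 3.20979795e-01,  9.47085654e-01, -8.57938798e-04],
       [-7.23199651e-05, -8.81361905e-04, -9.99999609e-01]]), 'force': array([-0.44963112, -0.65719224,  0.27733608]), 'moment': array([-0.02470766,  0.03221982, -0.0342847 ]), 'opening': 0.09407846789910533}
```

View pics/top0.png

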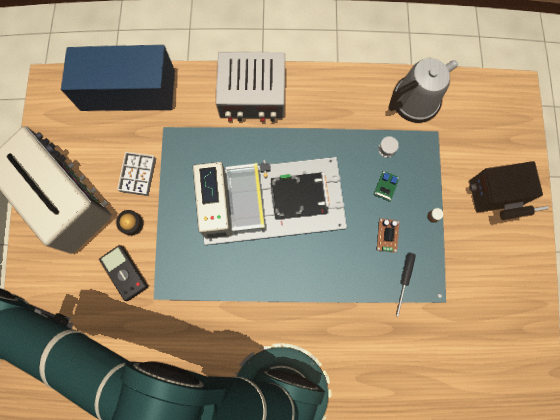

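View pics/side0.png

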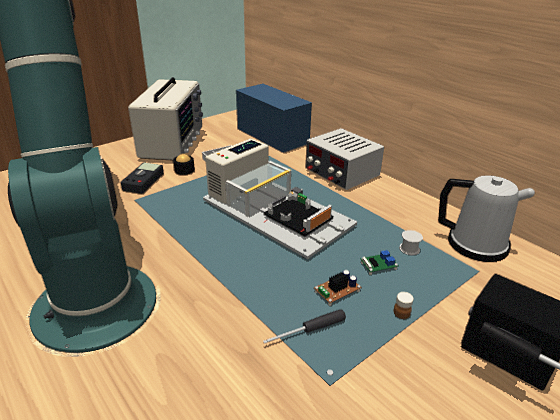

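View pics/wrist0.png

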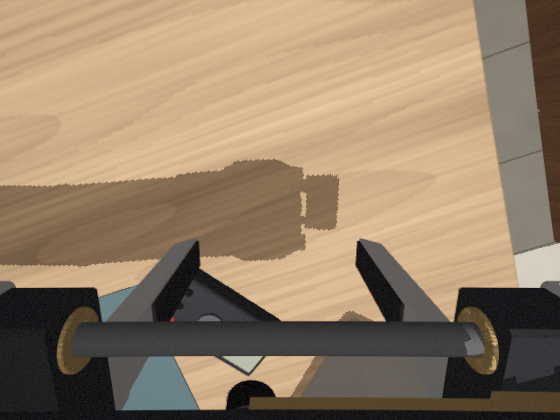

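```bash
cat > h.py <<'E'
import numpy as np, cv2
def cam(robot,n):
    c=robot.camera_info(n);K=np.array([[c['fx'],0,c['cx']],[0,c['fy'],c['cy']],[0,0,1]])
    return K,np.array(c['dist']),np.array(c['rvec']),np.array(c['tvec'])
def onplane(cm,uv,z):
    K,d,r,t=cm;p=cv2.undistortPoints(np.array([[uv]],float),K,d)[0,0]
    R=cv2.Rodrigues(r)[0];D=R.T@np.array([p[0],p[1],1]);C=-R.T@t
    return C+D*(z-C[2])/D[2]
def proj(cm,P):
    K,d,r,t=cm;return cv2.projectPoints(np.array(P,float).reshape(-1,1,3),r,t,K,d)[0][:,0]
def save(im,name,crop=None,s=1):
    im=im[:,:,::-1]
    if crop: x0,y0,x1,y1=crop; im=im[y0:y1,x0:x1]
    cv2.imwrite(name,cv2.resize(im,None,fx=s,fy=s,interpolation=cv2.INTER_CUBIC))
E
python3 - <<'E'
from rig import robot
from h import *
im=cv2.imread("pics/top0.png")[:,:,::-1]
save(im,"pics/t_tester.png",(185,140,355,250),4.6)
save(im,"pics/t_board.png",(355,120,455,260),4.2)
c=cam(robot,"top")
print(onplane(c,(388,235),.042),onplane(c,(300,195),.04),onplane(c,(327,190),.06))
E
```

```text
[ 0.45524724 -0.30762672  0.042     ] [ 0.57121011 -0.05156337  0.04      ] [ 0.58247617 -0.12893275  0.06      ]
```

View pics/t_tester.png

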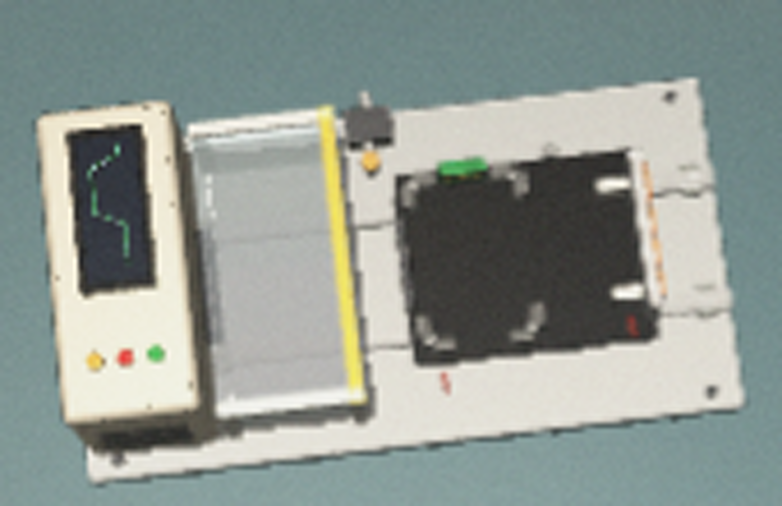

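View pics/t_board.png

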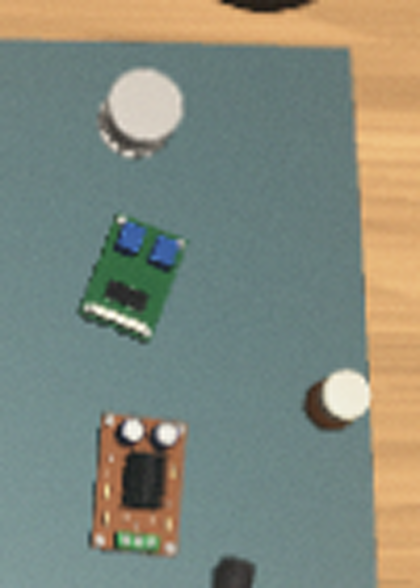

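```bash
python3 - <<'E'
from rig import robot
from h import *
s=robot.get_state();R=s['tool_rot'];p=s['ee_pos']
K,d,r,t=cam(robot,"wrist");Rc=cv2.Rodrigues(r)[0]
print("cam in tool",R.T@(-Rc.T@t-p)); print("cam axes in tool\n",R.T@Rc.T)
c=cam(robot,"top")
# board PCB corners (crop px /4.2 + offset), z=.012 
cr=[(105,413),(188,420),(178,557),(92,551)]
P=np.array([onplane(c,(355+a/4.2,120+b/4.2),.012) for a,b in cr]);print(P.round(4))
print("ctr",P.mean(0), np.linalg.norm(P[0]-P[1]),np.linalg.norm(P[1]-P[2]))
bx=(P[3]+P[2]-P[0]-P[1]);print("board x ang",np.arctan2(bx[1],bx[0]))
# base plate corners z=.022
tc=[(697,78),(745,407),(90,482)]
Q=np.array([onplane(c,(185+a/4.6,140+b/4.6),.022) for a,b in tc]);print(Q.round(4),np.linalg.norm(Q[0]-Q[1]),np.linalg.norm(Q[2]-Q[1]))
# contact block
print("contact",onplane(c,(185+462/4.6,140+167/4.6),.064))
y=Q[2]-Q[1];print("nest y ang",np.arctan2(y[1],y[0]), "nest x",np.arctan2(y[1],y[0])-np.pi/2)
def rot(a): # tool y at angle a, z down
    yy=np.array([np.cos(a),np.sin(a),0]);z=np.array([0,0,-1.]);x=np.cross(yy,z);return np.c_[x,yy,z]
for a in (np.pi/2,-np.pi/2):
  for pos in ([.455,-.307,.05],[.455,-.307,.25],[.57,-.05,.08],[.57,-.05,.25],[.57,-.25,.06]):
    print(a,pos,robot.ik(pos,rot(a)))
E
```

```text
cam in tool [ 0.07505437  0.00022532 -0.16016288]
cam axes in tool
 [[ 1.07878089e-03 -9.65891149e-01 -2.58946181e-01]
 [ 9.99999288e-01  9.09864860e-04  7.72167047e-04]
 [-5.10223285e-04 -2.58946830e-01  9.65891443e-01]]
[[ 0.5097 -0.2911  0.012 ]
 [ 0.5053 -0.3507  0.012 ]
 [ 0.4076 -0.3408  0.012 ]
 [ 0.4114 -0.2797  0.012 ]]
ctr [ 0.45849357 -0.31556118  0.012     ] 0.0597483495936609 0.09823565125143634
board x ang 3.033352021562995
[[ 0.6943 -0.1621  0.022 ]
 [ 0.4765 -0.1905  0.022 ]
 [ 0.4235  0.2251  0.022 ]] 0.21961524442573327 0.4189783119327224
contact [ 0.62079177 -0.00817024  0.064     ]
nest y ang 1.6976418941724594 nest x 0.1268455673775628
1.5707963267948966 [0.455, -0.307, 0.05] [-0.07396912  0.67024596  0.80417348  1.95159124 -0.66772081  0.80750076
  2.67894071]
1.5707963267948966 [0.455, -0.307, 0.25] [-0.33733995  0.46972335  1.16058612  1.80179778 -0.46533756  1.18113601
  2.53896774]
1.5707963267948966 [0.57, -0.05, 0.08] [-0.32898043  0.54502932  0.4685876   1.87365901 -0.33241418  0.80022335
  1.88630083]
1.5707963267948966 [0.57, -0.05, 0.25] [-0.47977055  0.34889994  0.6490304   1.73709306 -0.23019667  1.13276911
  1.80947545]
1.5707963267948966 [0.57, -0.25, 0.06] [-0.03495549  0.67269524  0.54996152  1.75318552 -0.4507891   0.84427765
  2.29403792]
-1.5707963267948966 [0.455, -0.307, 0.05] [-0.23844762  0.83697579  1.07891789  1.95582787 -0.92923899  0.9562536
 -0.25584836]
-1.5707963267948966 [0.455, -0.307, 0.25] [-0.33440339  0.46643457  1.15483314  1.80173968 -0.46115299  1.17955848
 -0.60643921]
-1.5707963267948966 [0.57, -0.05, 0.08] [-0.52324086  0.62153847  0.73981756  1.87974717 -0.54760273  0.85409035
 -1.07462712]
-1.5707963267948966 [0.57, -0.05, 0.25] [-0.67704625  0.42522471  0.93321595  1.74252251 -0.36962398  1.16188492
 -1.20694468]
-1.5707963267948966 [0.57, -0.25, 0.06] [-0.3073881   0.86898611  0.99770201  1.76176587 -0.85745366  1.01325073
 -0.54380503]
```

```bash
cat >> h.py <<'E'
def rot(a):
    yy=np.array([np.cos(a),np.sin(a),0]);z=np.array([0,0,-1.]);return np.c_[np.cross(yy,z),yy,z]
E
python3 - <<'E'
from rig import robot
from h import *
s=robot.get_state()
robot.move_linear(s['ee_pos']+[0,0,.08],.2)
q=robot.get_state()['qpos'].copy()
q[0]=.6;q[6]=-1.09
robot.goto_joints(q)
robot.move_ptp([.458,-.316,.23],rot(-1.679))
s=robot.get_state();print(s['time'],s['qpos'].round(3),s['ee_pos'])
c=cam(robot,"wrist");np.save("c1.npy",np.array(c,dtype=object),allow_pickle=True)
im=robot.grab_frame("wrist");save(im,"pics/w1.png",None,1.4)
E
```

```text
4.7167 [ 0.57   0.29  -0.026  1.78   0.009  1.071 -1.138] [ 0.45823328 -0.31564942  0.23026811]
```

View pics/w1.png

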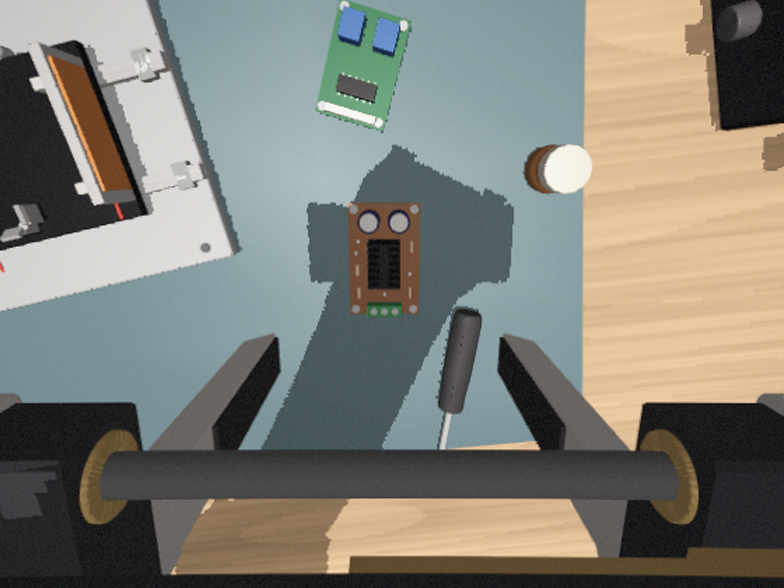

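```bash
python3 - <<'E'
import cv2
im=cv2.imread("pics/w1.png")[190:330,335:435]; cv2.imwrite("pics/w1c.png",cv2.resize(im,None,fx=4.2,fy=4.2,interpolation=cv2.INTER_CUBIC))
E
```

```text
(no output)
```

View pics/w1c.png

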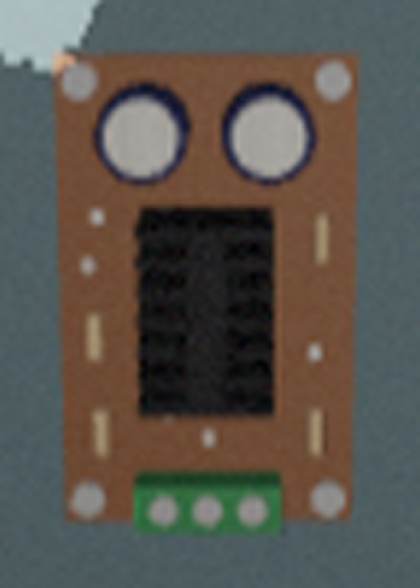

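```bash
python3 - <<'E'
from rig import robot
from h import *
c=cam(robot,"wrist")
def px(a,b): return ((335+a/4.2)/1.4-.3,(190+b/4.2)/1.4-.3)
P=np.array([onplane(c,px(*u),.012) for u in [(54,55),(357,53),(352,520),(65,521)]])
print(P.mean(0),np.linalg.norm(P[0]-P[1]),np.linalg.norm(P[2]-P[3]),np.linalg.norm(P[1]-P[2]))
b=P[3]+P[2]-P[0]-P[1];print(np.arctan2(b[1],b[0]))
H=np.array([onplane(c,px(*u),.042) for u in [(138,208),(273,208),(273,415),(138,415)]])
print(H.mean(0),np.linalg.norm(H[0]-H[1]),np.linalg.norm(H[1]-H[2]))
b=H[3]+H[2]-H[0]-H[1];print(np.arctan2(b[1],b[0]))
E
```

```text
[ 0.46240033 -0.31264976  0.012     ] 0.05992869429709579 0.06062096109120858 0.09680928850837835
3.038510960579311
[ 0.46463313 -0.31289704  0.042     ] 0.025123818447620606 0.039774583351741014
3.031945845360677
```

```bash
python3 - <<'E'
from rig import robot
from h import *
q=robot.ik([.565,-.05,.27],rot(1.697));print(q)
robot.move_ptp([.565,-.05,.27],rot(1.697))
s=robot.get_state();print(s['time'],s['qpos'].round(3),s['ee_pos'])
im=robot.grab_frame("wrist");save(im,"pics/w2.png",None,1.4)
E
```

```text
[ 0.84706168  0.46957923 -1.08268851  1.68192459  0.43382798  1.25581959
  1.36775863]
7.0 [ 0.847  0.47  -1.082  1.682  0.434  1.256  1.367] [ 0.56502357 -0.05033129  0.26990478]
```

View pics/w2.png

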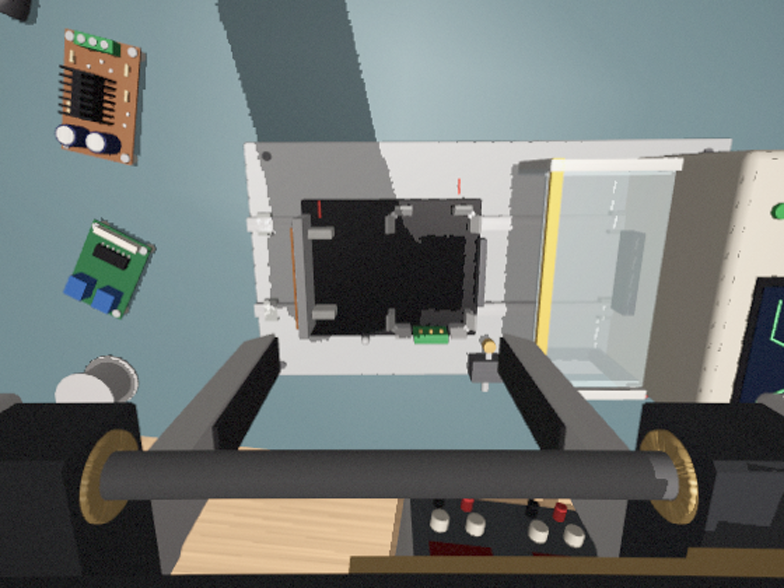

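```bash
python3 - <<'E'
import cv2
im=cv2.imread("pics/w2.png")[185:355,285:500]; cv2.imwrite("pics/w2c.png",cv2.resize(im,None,fx=3.5,fy=3.5,interpolation=cv2.INTER_CUBIC))
E
```

```text
(no output)
```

View pics/w2c.png

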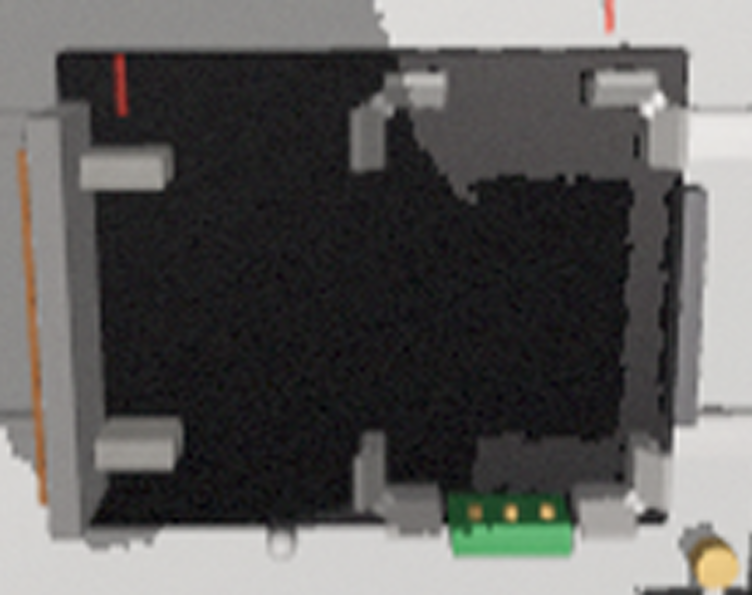

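```bash
python3 - <<'E'
from rig import robot
from h import *
c=cam(robot,"wrist")
def px(a,b): return ((285+a/3.5)/1.4-.3,(185+b/3.5)/1.4-.3)
def q(a,b): return ((a)/1.4-.3,(b)/1.4-.3)
P=np.array([onplane(c,px(*u),.061) for u in [(352,72),(686,70),(668,535),(356,533)]])
print(P.round(4).tolist(),P.mean(0))
for i in range(4):
    d=P[(i+1)%4]-P[i];print(np.linalg.norm(d),np.arctan2(d[1],d[0]))
G=np.array([onplane(c,px(*u),.064) for u in [(453,527),(572,525),(573,553),(455,555)]])
print("contact",G.mean(0),np.linalg.norm(G[0]-G[1]),np.linalg.norm(G[1]-G[2]))
# base plate corners
B=np.array([onplane(c,q(*u),.022) for u in [(246,143),(731,139),(278,374)]])
print(B.round(4));d=B[1]-B[0];a=np.arctan2(d[1],d[0]);print("y ang",a,np.linalg.norm(d),np.linalg.norm(B[2]-B[0]))
d=B[2]-B[0];print("x ang",np.arctan2(d[1],d[0]))
ax=np.array([np.cos(a-np.pi/2),np.sin(a-np.pi/2)]);print("nest from contact",G.mean(0)[:2]-.0565*ax)
ay=np.array([-ax[1],ax[0]]);mid=B[0][:2]+.11*ax
print("tester origin", mid+.21*ay, "home nest",mid+.21*ay+.084*ay)
pad=onplane(c,px(33,328),.061);print("pad",pad, pad[:2]+.114*ay)
E
```

```text
[[0.5163, -0.0588, 0.061], [0.5062, 0.0178, 0.061], [0.6195, 0.0338, 0.061], [0.6288, -0.0437, 0.061]] [ 0.5676678  -0.01269174  0.061     ]
0.07724312665589424 1.7020031862468261
0.11443349146611648 0.14048202598641338
0.07809833179134562 -1.4512460993666259
0.1135184232993847 -3.0085228781538307
contact [ 0.62458236 -0.00480729  0.064     ] 0.02949632040259082 0.007422084872467052
[[ 0.4817 -0.1846  0.022 ]
 [ 0.4275  0.2269  0.022 ]
 [ 0.6951 -0.1439  0.022 ]]
y ang 1.7019245371609597 0.41500318239066936 0.21725352378608911
x ang 0.18820114706397384
nest from contact [ 0.56856742 -0.01219482]
tester origin [0.56331697 0.03801388] home nest [0.55233374 0.12129274]
pad [ 0.58631409 -0.12763298  0.061     ] [ 0.57140828 -0.01461167]
```

```bash
python3 - <<'E'
from rig import robot
from h import *
robot.goto_joints([.57,.29,-.026,1.78,.009,1.071,-1.138])
robot.gripper_to(.06)
A=rot(-1.676)
robot.move_ptp([.4628,-.3127,.12],A)
print(robot.move_linear([.4628,-.3127,.07],.12))
im=robot.grab_frame("wrist");save(im,"pics/w3.png",None,1.4)
s=robot.get_state();print(s['time'],s['qpos'].round(3),s['ee_pos'])
E
```

```text
False
11.1167 [ 0.562  0.496 -0.029  1.898  0.02   0.746 -1.154] [ 0.46346429 -0.3131583   0.07127298]
```

View pics/w3.png

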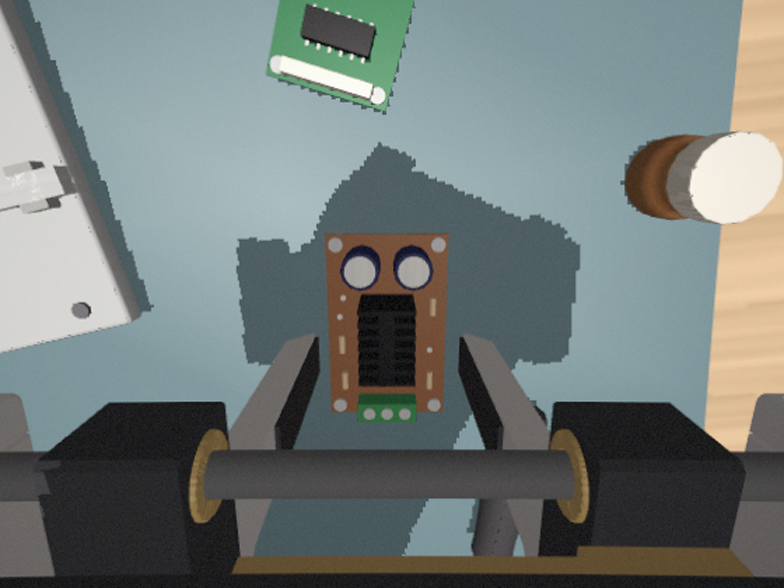

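```bash
python3 - <<'E'
from rig import robot
from h import *
print(robot.move_linear([.4628,-.3127,.035],.06,threshold=8))
print(robot.get_state()['ee_pos'])
print(robot.gripper_to(.015))
s=robot.get_state();print(s['opening'],s['force'],s['ee_pos'])
p=s['ee_pos'];robot.move_linear([p[0],p[1],.12],.1)
s=robot.get_state();print(s['time'],s['opening'],s['force'],s['ee_pos'])
im=robot.grab_frame("wrist");save(im,"pics/w4.png",None,1.4)
im=robot.grab_frame("side");save(im,"pics/s4.png",(250,180,450,330),4)
E
```

```text
False
[ 0.46287512 -0.31273916  0.03501777]
False
0.02578788094930659 [-0.63751326  0.64536658  2.22971466] [ 0.46283193 -0.312728    0.03508809]
13.475 0.025612119340741347 [ 0.51644398  0.57789712 -1.81323488] [ 0.46251886 -0.31249594  0.11939101]
```

View pics/w4.png

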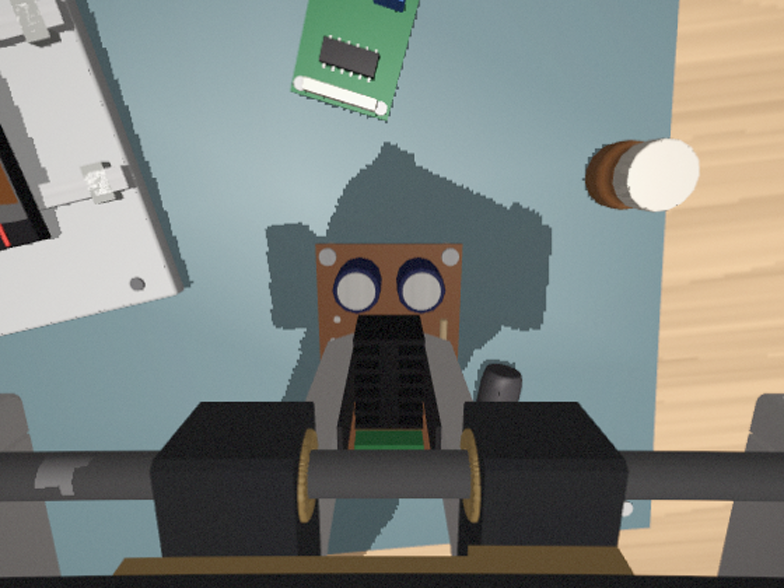

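View pics/s4.png

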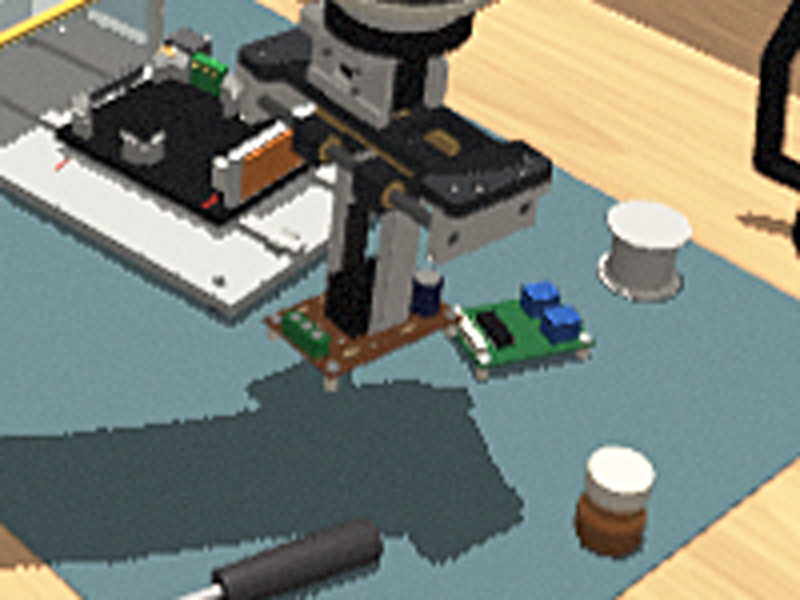

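```bash
python3 - <<'E'
from rig import robot
from h import *
s=robot.get_state();R=s['tool_rot'];p=s['ee_pos']
c=cam(robot,"wrist")
z=p[2]-.035+.012
for u in [(316,243),(462,243)]:
    P=onplane(c,(u[0]/1.4-.3,u[1]/1.4-.3),z);print("tool frame",(R.T@(P-p)).round(4))
robot.move_linear([p[0],p[1],.26],.2)
q=robot.get_state()['qpos'].copy()
q[0]=.06;q[6]=1.76
robot.goto_joints(q)
robot.move_ptp([.568,-.0125,.17],rot(1.7025))
s=robot.get_state();print(s['time'],s['qpos'].round(3),s['ee_pos'],s['opening'])
im=robot.grab_frame("wrist");save(im,"pics/w5.png",None,1.4)
im=robot.grab_frame("side");save(im,"pics/s5.png",(190,120,390,270),4)
E
```

```text
tool frame [ 0.0476 -0.0302  0.023 ]
tool frame [0.0477 0.0298 0.0229]
17.4583 [ 0.005  0.375 -0.045  1.809  0.02   0.958  1.654] [ 0.56817387 -0.0130823   0.17067053] 0.025695264121585935
```

View pics/w5.png

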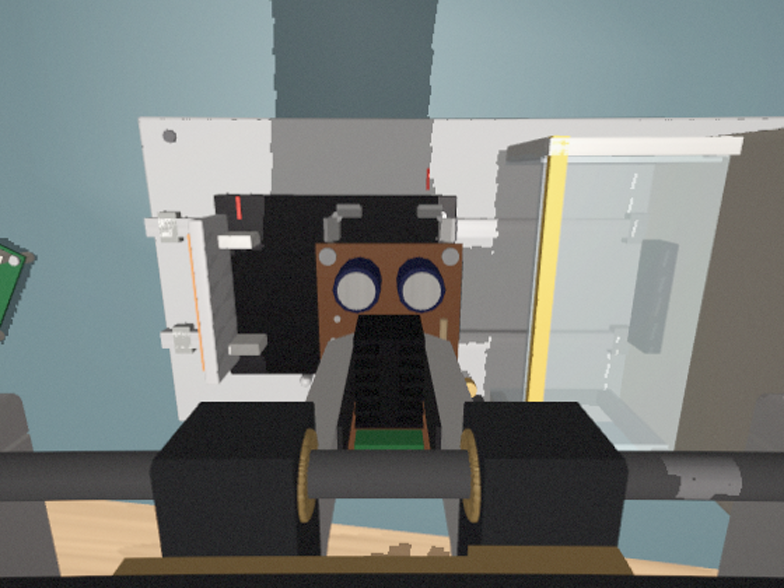

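View pics/s5.png

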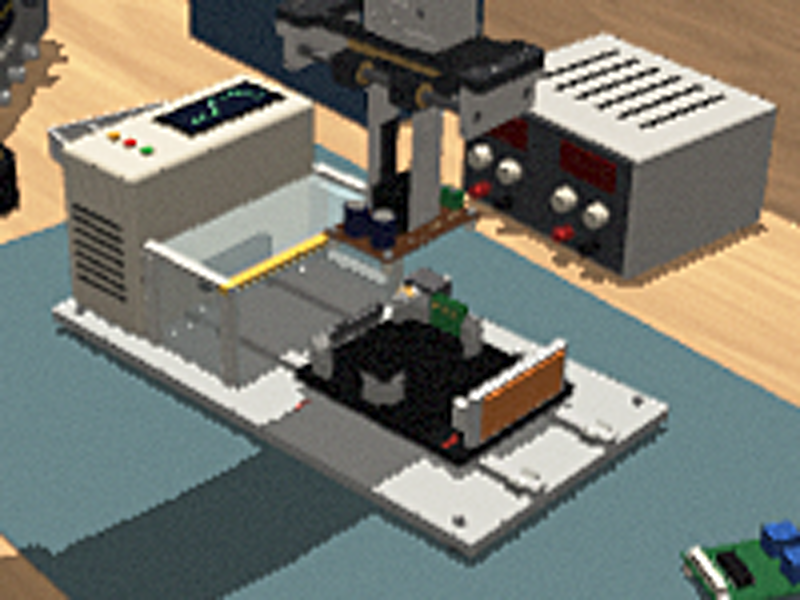

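```bash
python3 - <<'E'
import cv2
im=cv2.imread("pics/w5.png")[185:265,295:495]; cv2.imwrite("pics/w5c.png",cv2.resize(im,None,fx=4,fy=4,interpolation=cv2.INTER_CUBIC))
from rig import robot
from h import *
s=robot.get_state();R=s['tool_rot'];p=s['ee_pos'];c=cam(robot,"wrist")
# predicted guide top outer/inner points and floor points in w5c pixels for nest at tcp
nest=np.array([.568,-.0125,.04]);a=1.7025-np.pi/2
ax=np.array([np.cos(a),np.sin(a),0]);ay=np.array([-ax[1],ax[0],0])
for y in(-1,1):
  for dx,z,n in((.0495,0.013,'inner bend'),(.0551,.021,'inner top')):
    P=nest-ax*dx+ay*y*(dx-.018)+[0,0,z]
    u=proj(c,P)[0];print(n,y,((u+.3)*1.4-[295,185])*4)
E
```

```text
inner bend -1 [177.47888446 115.34302441]
inner top -1 [132.94489948  82.0674883 ]
inner bend 1 [586.86574075 115.32668977]
inner top 1 [631.85792104  82.04426503]
```

View pics/w5c.png

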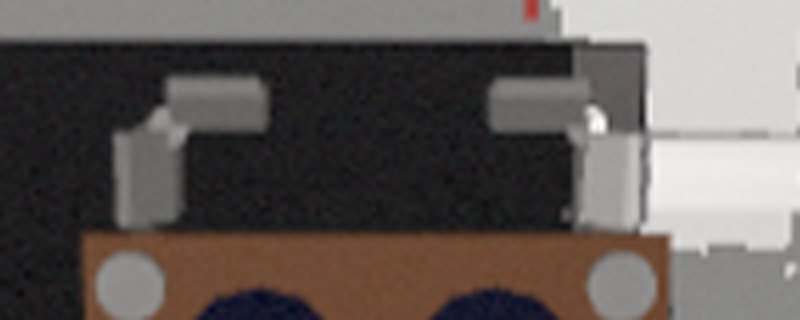

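```bash
python3 - <<'E'
from rig import robot
from h import *
robot.move_linear([.569,-.0125,.110],.12,frame=rot(1.7025))
robot.pause(.3)
s=robot.get_state();R=s['tool_rot'];p=s['ee_pos'];c=cam(robot,"wrist");print(s['time'],p,R[:,1])
im=robot.grab_frame("wrist");save(im,"pics/w6.png",None,1.4);save(im,"pics/w6c.png",(200,120,360,240),5)
nest=np.array([.568,-.0125,.04]);a=1.7025-np.pi/2
ax=np.array([np.cos(a),np.sin(a),0]);ay=np.array([-ax[1],ax[0],0])
f=lambda P:((proj(c,P)[0]+.5-[200,120])*5)
for y in(-1,1):
  for dx,z,n in((.0495,0.0,'floor'),(.0495,0.013,'inner bend'),(.0551,.021,'inner top'),(.0581,.021,'outer top')):
    print(n,y,f(nest-ax*dx+ay*y*(dx-.018)+[0,0,z]))
  print('pcb',y,f(p+R@np.array([.048,y*.03,.023])))
E
```

```text
18.5083 [ 0.56926333 -0.01248813  0.11054611] [-1.31383864e-01  9.91331563e-01 -1.12664512e-04]
floor -1 [168.88156471 192.99604779]
inner bend -1 [156.12157138 203.20789115]
inner top -1 [102.48927203 166.51912373]
outer top -1 [ 78.08886677 142.89565028]
pcb -1 [126.51972178 261.2987596 ]
floor 1 [609.18646003 193.46104969]
inner bend 1 [621.96066611 203.69736008]
inner top 1 [675.66274537 167.13221037]
outer top 1 [700.09406432 143.56856955]
pcb 1 [648.77684592 261.79343142]
```

View pics/w6c.png

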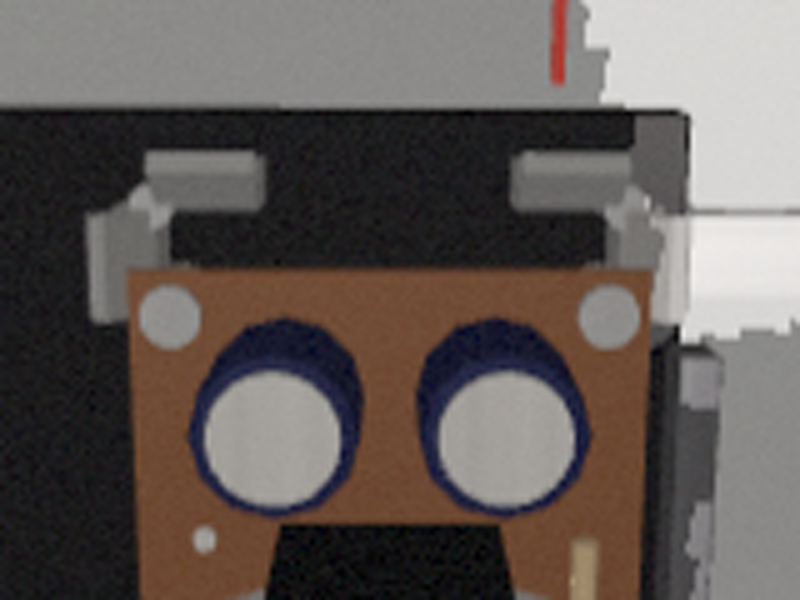

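```bash
python3 - <<'E'
from rig import robot
from h import *
A=rot(1.7025)
f0=robot.get_state()['force']
print(robot.move_linear([.568,-.0125,.090],.08,frame=A))
for z in (.084,.080,.0775,.0755):
    r=robot.move_linear([.568,-.0125,z],.03,frame=A,threshold=8)
    s=robot.get_state();print(z,r,s['ee_pos'].round(4),(s['force']-f0).round(2),s['time'])
    if r:break
im=robot.grab_frame("wrist");save(im,"pics/w7.png",None,1.4)
im=robot.grab_frame("side");save(im,"pics/s7.png",(190,150,350,270),5)
E
```

```text
False
0.084 False [ 0.568  -0.0125  0.0839] [ 0.01  0.89 -0.47] 19.3083
0.08 False [ 0.5679 -0.0125  0.0798] [-0.23 -0.78 -1.28] 19.5917
0.0775 False [ 0.5679 -0.0125  0.0773] [ 0.21 -0.3  -0.27] 19.8417
0.0755 False [ 0.5679 -0.0125  0.0754] [-0.37 -0.4   0.39] 20.0917
```

View pics/w7.png

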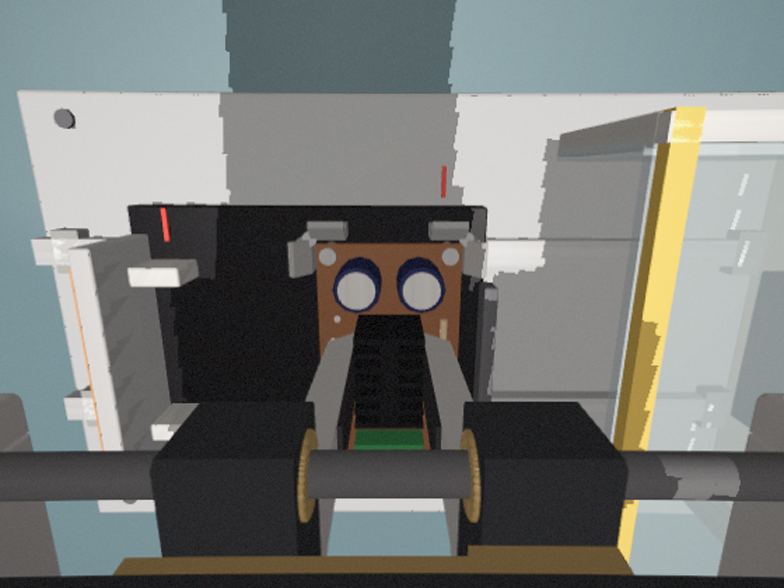

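View pics/s7.png

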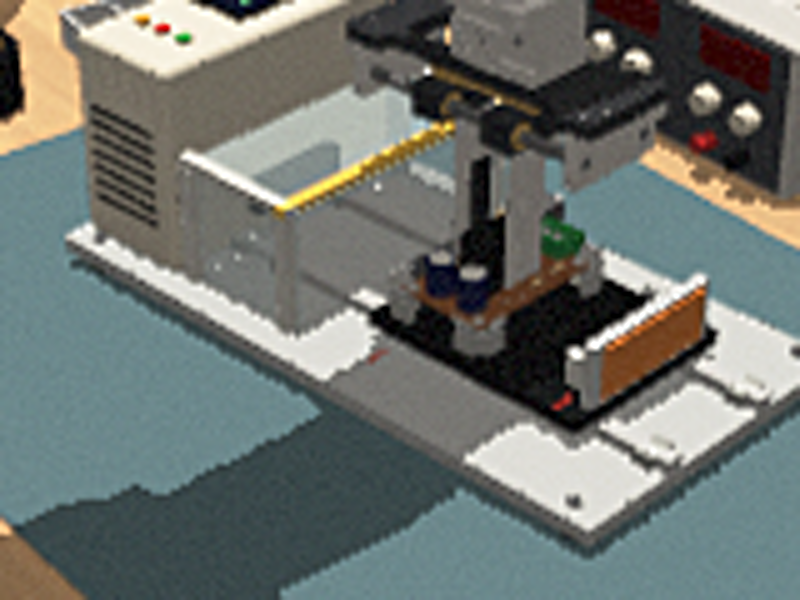

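No contact yet and the board is between the guides. I'll lower it until the feet touch, then release.

```bash
python3 - <<'E'
from rig import robot
from h import *
A=rot(1.7025)
f0=robot.get_state()['force']
r=robot.move_linear([.568,-.0125,.0715],.02,frame=A,threshold=4)
s=robot.get_state();print(r,s['ee_pos'].round(4),(s['force']-f0).round(2),s['time'])
robot.gripper_to(.05)
robot.pause(.3)
s=robot.get_state();print(s['ee_pos'].round(4),s['force'].round(2),s['opening'],s['time'])
im=robot.grab_frame("wrist");save(im,"pics/w8.png",None,1.4)
im=robot.grab_frame("side");save(im,"pics/s8.png",(190,150,350,270),5)
E
```

```text
True [ 0.5684 -0.0125  0.0728] [-0.02  0.83  6.52] 20.425
[ 0.5679 -0.0125  0.0724] [ 0.6   0.93 -0.96] 0.04989130911295444 21.3083
```

View pics/w8.png

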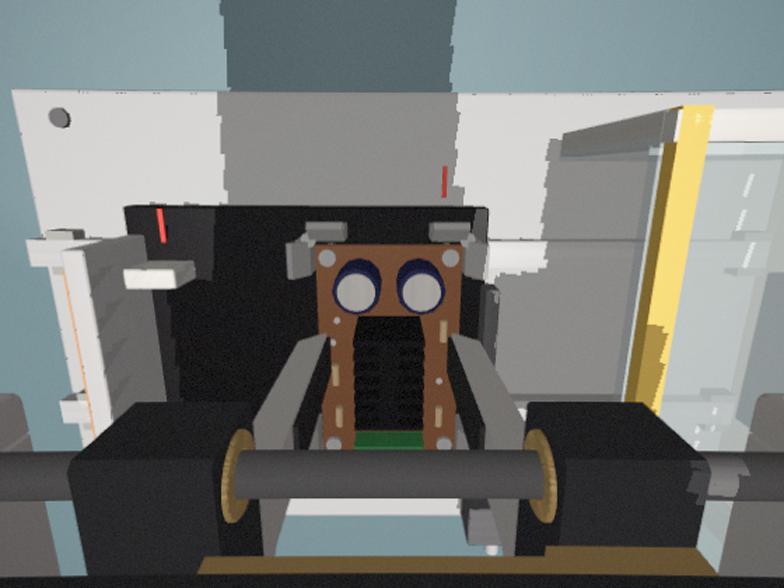

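View pics/s8.png

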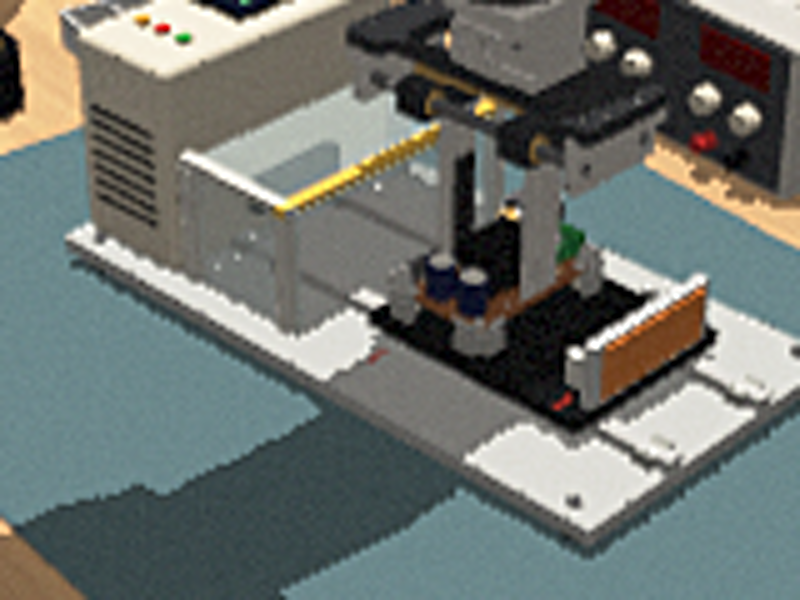

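```bash
python3 - <<'E'
from rig import robot
from h import *
A=rot(1.7025)
robot.move_linear([.568,-.0125,.13],.1,frame=A)
robot.move_linear([.568,-.0125,.25],.2,frame=A)
s=robot.get_state();print(s['time'],s['force'].round(2))
im=robot.grab_frame("wrist");save(im,"pics/w9.png",(130,110,400,290),2.9)
E
```

```text
22.8833 [-0.29  0.99 -1.08]
```

View pics/w9.png

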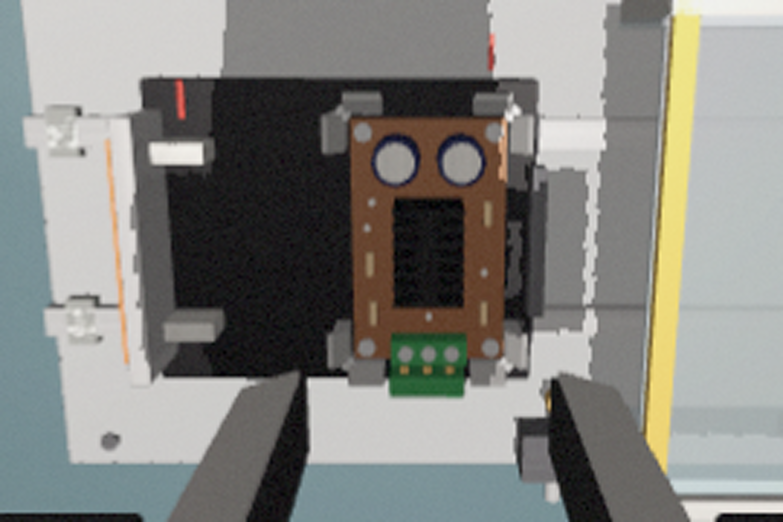

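```bash
python3 - <<'E'
from rig import robot
from h import *
a=.1317;ax=np.array([np.cos(a),np.sin(a),0]);ay=np.array([-ax[1],ax[0],0])
nest=np.array([.5683,-.0125,0.]);A=rot(a)
pad=nest-.114*ay
robot.gripper_to(0.0)
pre=pad-.06*ay
robot.move_ptp(pre+[0,0,.2],A)
robot.move_linear(pre+[0,0,.072],.15,frame=A)
s=robot.get_state();print(s['time'],s['qpos'].round(3),s['ee_pos'],s['force'].round(2),s['opening'])
im=robot.grab_frame("wrist");save(im,"pics/w10.png",None,1.4)
im=robot.grab_frame("side");save(im,"pics/s10.png",(190,150,390,300),4)
E
```

```text
25.9167 [ 0.073  0.593  0.242  1.748 -0.184  0.821  0.534] [ 0.59171754 -0.18513907  0.07292003] [0.03 0.27 0.41] 0.0004486248218172642
```

View pics/w10.png

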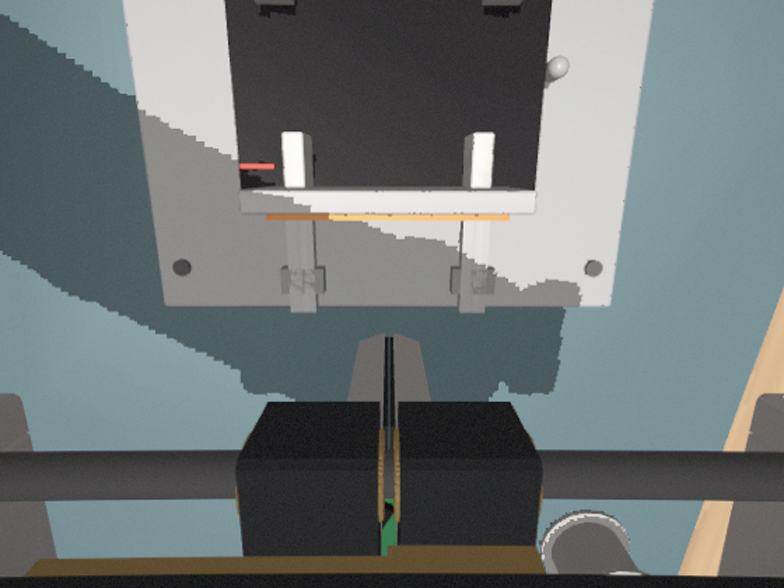

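View pics/s10.png

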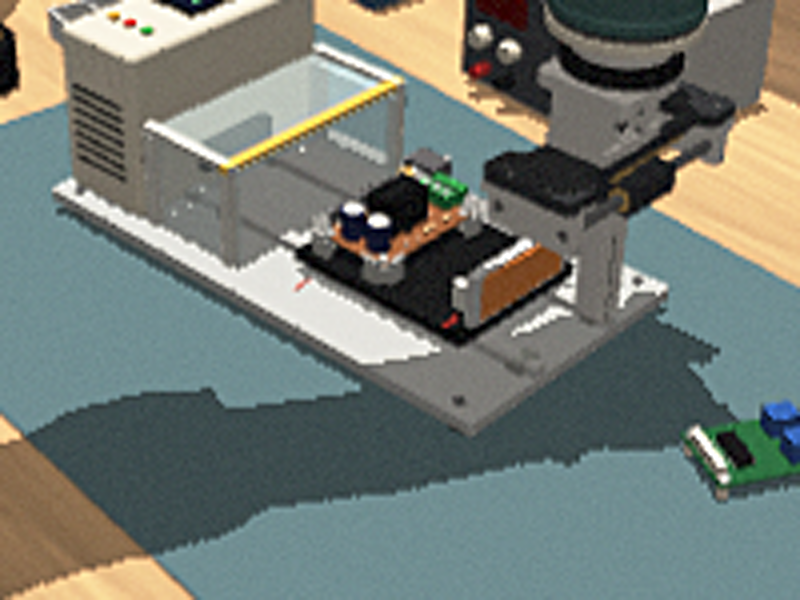

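```bash
python3 - <<'E'
from rig import robot
from h import *
a=.1317;ax=np.array([np.cos(a),np.sin(a),0]);ay=np.array([-ax[1],ax[0],0])
nest=np.array([.5683,-.0125,0.]);A=rot(a);pad=nest-.114*ay+[0,0,.072]
def go(d,v,th):
    r=robot.move_linear(pad+d*ay,v,frame=A,threshold=th)
    s=robot.get_state();print(d,r,((s['ee_pos']-pad)@ay).round(4),(s['force']@ay).round(2),s['time'],flush=True);return r
r=go(-.02,.08,10) or go(.0,.03,12) or go(.085,.07,12)
im=robot.grab_frame("side");save(im,"pics/s11.png",(170,130,370,280),4)
E
```

```text
-0.02 False -0.0201 0.2 26.6667
0.0 False 0.0 0.52 27.4833
0.085 False 0.0847 0.46 28.85
```

View pics/s11.png

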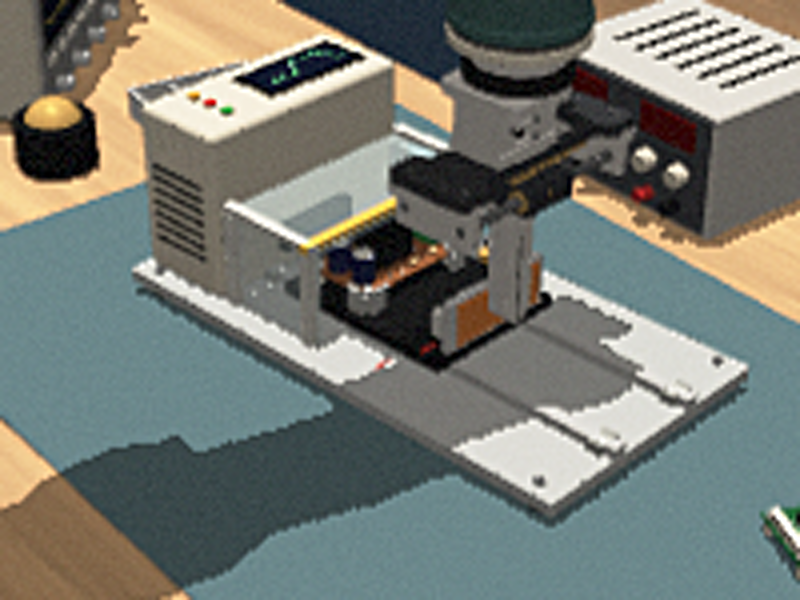

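```bash
python3 - <<'E'
from rig import robot
from h import *
a=.1317;ax=np.array([np.cos(a),np.sin(a),0]);ay=np.array([-ax[1],ax[0],0])
nest=np.array([.5683,-.0125,0.]);A=rot(a);pad=nest-.114*ay+[0,0,.072]
def go(d,v,th):
    r=robot.move_linear(pad+d*ay,v,frame=A,threshold=th)
    s=robot.get_state();print(d,r,((s['ee_pos']-pad)@ay).round(4),(s['force']@ay).round(2),s['time'],flush=True);return r
for d in np.arange(.095,.146,.005):
    if go(d,.03,20): break
im=robot.grab_frame("side");save(im,"pics/s12.png",(170,130,370,280),4)
E
```

```text
0.095 False 0.0953 -1.1 29.3833
0.1 False 0.1003 -0.61 29.7
0.10500000000000001 False 0.105 -1.58 30.0167
0.11000000000000001 False 0.1105 -0.0 30.3333
0.11500000000000002 True 0.1136 -3.64 30.575
```

View pics/s12.png

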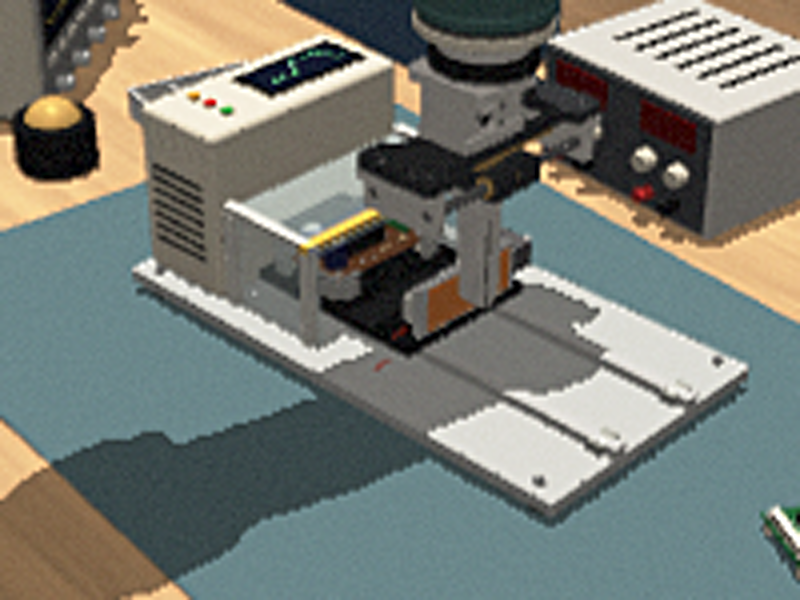

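```bash
python3 - <<'E'
from rig import robot
from h import *
a=.1317;ax=np.array([np.cos(a),np.sin(a),0]);ay=np.array([-ax[1],ax[0],0])
nest=np.array([.5683,-.0125,0.]);A=rot(a);pad=nest-.114*ay+[0,0,.072]
def go(d,v,th):
    r=robot.move_linear(pad+d*ay,v,frame=A,threshold=th)
    s=robot.get_state();print(d,r,((s['ee_pos']-pad)@ay).round(4),(s['force']@ay).round(2),(s['force']).round(2),s['time'],flush=True);return r
for d in (.1145,.116,.118,.120,.122,.124,.126,.128):
    if go(d,.02,20): break
im=robot.grab_frame("side");save(im,"pics/s13.png",(170,130,370,280),4)
E
```

```text
0.1145 False 0.1136 -6.86 [ 0.92 -6.8  -0.85] 30.875
0.116 False 0.1137 -13.92 [  1.75 -13.81  -2.4 ] 31.125
0.118 False 0.1139 -23.38 [  4.8  -22.94  -4.03] 31.375
0.12 False 0.114 -31.61 [  5.7  -31.13  -6.15] 31.625
0.122 False 0.1141 -43.1 [  7.71 -42.46  -7.79] 31.875
0.124 False 0.1143 -51.74 [ 10.22 -50.84  -9.58] 32.125
0.126 False 0.1144 -60.8 [ 11.56 -59.8  -10.32] 32.375
0.128 False 0.1145 -70.88 [ 13.09 -69.77 -12.68] 32.625
```

View pics/s13.png

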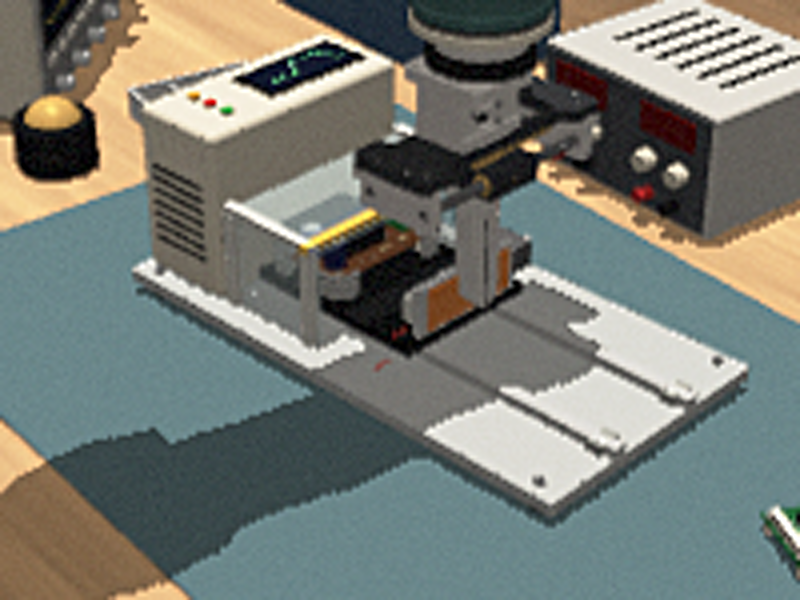

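```bash
python3 - <<'E'
from rig import robot
from h import *
a=.1317;ax=np.array([np.cos(a),np.sin(a),0]);ay=np.array([-ax[1],ax[0],0])
nest=np.array([.5683,-.0125,0.]);A=rot(a);pad=nest-.114*ay+[0,0,.072]
robot.move_linear(pad+.07*ay,.08,frame=A)
robot.move_linear(pad+.07*ay+[0,0,.15],.15,frame=A)
s=robot.get_state();print(s['time'],s['force'].round(2))
im=robot.grab_frame("wrist");save(im,"pics/w14.png",None,1.4)
im=robot.grab_frame("top");save(im,"pics/t14.png",(185,140,355,250),4.6)
E
```

```text
34.7 [-0.47 -0.05 -1.24]
```

View pics/w14.png

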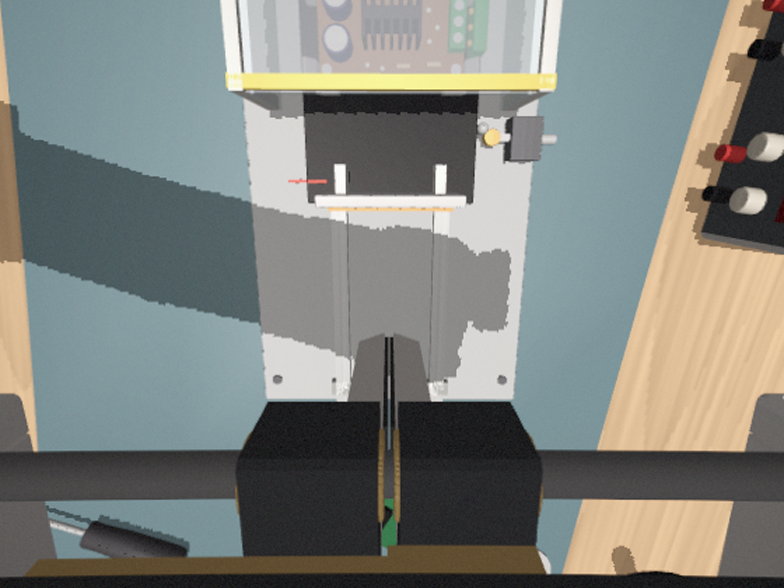

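View pics/t14.png

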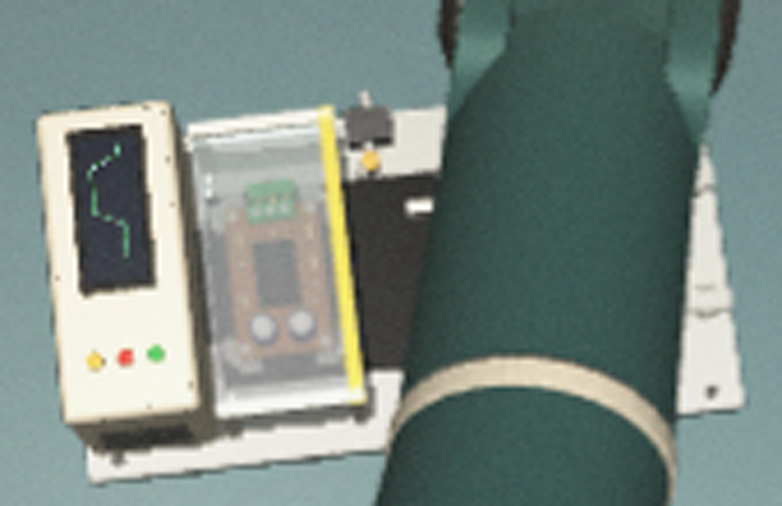

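```bash
python3 - <<'E'
import cv2
from rig import robot
from h import *
im=cv2.imread("pics/w14.png")[0:230,220:570]; cv2.imwrite("pics/w14c.png",cv2.resize(im,None,fx=2.25,fy=2.25,interpolation=cv2.INTER_CUBIC))
c=cam(robot,"wrist");a=.1317;ay=np.array([-np.sin(a),np.cos(a),0])
P=onplane(c,(391/1.4-.3,211/1.4-.3),.077);Q=onplane(c,(391/1.4-.3,90/1.4-.3),.105)
print("pad->hood",(Q-P)@ay)
E
```

```text
pad->hood 0.069835462742356
```

View pics/w14c.png

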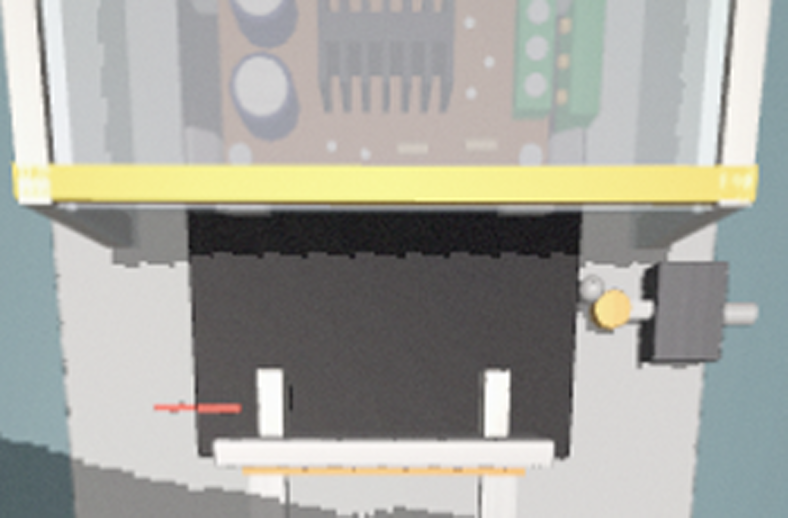

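The two red marks line up, the ridge is past the roller, and the pad measures 69.8 mm from the hood (69 mm expected at home). The board is flat, with its terminal block at the contact block. I'm handing in.

```bash
python3 - <<'E'
from rig import robot
s=robot.get_state();print(s['time'],s['force'].round(2))
print(robot.sign_off())
E
```

```text
34.8 [-0.08 -0.12 -0.14]
the job is handed in; nothing more can be done
None
```

I gripped the brown board by its heatsink, turned it about 180°, and set it down in the nest with its terminal block at the contact block. After letting go, I pushed the carriage home at the orange pad and handed in at 34.8 s; no verdict was reported.

**Last checks:**
- The carriage's red mark lines up with the base mark.
- The steel ridge sits beyond the roller.
- The pad measures 69.8 mm from the hood, against 69 mm expected at home.
- The board looks flat between the guides, with its terminal beside the contact block.
- The arm is clear, with tool force near zero.
- I did not compare the bystanders' positions before and after. I saw none touched.

**What disagreed:**
- **Board direction:** the task says the board's +x starts roughly toward world +y. The images showed it pointing toward world -x, so I went by the images.
- **Camera offset:** the top camera read about 4–5 mm off the wrist camera, so I used the wrist camera for positions.
- **Set-down height:** the feet touched about 2 mm lower than I had calculated.
- **Push force:** the carriage already seemed to be on its hard stop when I kept pushing in small steps. The 20 N limit restarts with each move, so the force on the pad built up to about 71 N before I backed off. That is under the 120 N wrist limit. It exceeds 40 N, but that limit covers only the arm and gripper body, and only the fingers should have been touching.

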